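# Fill the vial row and hold the rack's lid on its hinge for the pin

## Robot

A 6-joint arm with a two-finger parallel gripper is mounted at the origin on a cart in front of the work surface, level with it; the furniture and walls round the work are solid. World frame = base frame: x ahead of the robot, y to its left, z up, the work surface at z = 0. Lengths are in m, angles in degrees, forces in N, time in s.
With the tool pointing down it reaches from about 0.3 to 0.75 m from the base axis. Payload 8.5 kg.
Tool frame: the origin (TCP) lies at the very end of the fingers, on their centre line; the grasp point (between the pads) lies 19 mm behind it; z points along the fingers, y is the line along which they close (so a half turn about z gives the same grasp; the last joint's range is limited). The gripper opens to 85 mm and grips with 20 to 120 N. Pads are 22 mm wide; open, the fingers measure 114 mm over their backs; the gripper's body (76 mm by 85 mm) begins 54 mm behind the grasp point. The pads swing forward as they close: fully open they stand 13 mm farther back than shut.
Start: joints at [56.82, 21.807, 74.336, -0, 83.858, -12.336], TCP at [0.196, 0.514, 0.231] pointing down, gripper open.
Joint ranges: [-178.18, 178.18], [-50.72, 133.34], [12.68, 142.11], [-81.47, 261.47], [9.98, 163.14], [-165.26, 165.26]. Speed limits (degrees/s): [136.94, 136.94, 180, 180, 180, 180].

## Interface

Orientations are given as a 3x3 rotation matrix whose columns are the frame's x, y, z axes.
In Python, from rig import * gives the robot as it stands. The module is installed in compiled form; this text tells all that it offers.
- The arm moves only by the shell command python3 -m pendant 'ROWS' [OPENING] [FORCE]. ROWS is JSON, a list of rows, each a list of 2 entries, a list of its own where there are three numbers: the shift along the tool's x, y, z as a fraction of full scale, then the turn, a rotation vector about the tool's x, y, z as a fraction of full scale. A call has 1 to 8 rows; each row shifts and turns the commanded pose from where the row before left it, along the tool's axes as they then stand; what a row does not reach is not made up. Full scale, the value 1, is 40 mm for a shift and 5 degrees for a turn. A row lasts 1/8 s, in which the tool goes at most 62.5 mm and 10.7 degrees, less where a joint would pass 70% of its speed; a pose out of reach is approached as far as the arm can. A call with a number of a shift or a turn outside -1 to 1 is refused whole. A call with a gripper value outside its range is refused whole. OPENING is the opening, from 0 (shut) to 1 (fully open), set as the call begins (- or left out, the last holds). The fingers move at their own pace and stop on an object; FORCE is the grip in N (left out, the last holds). Time passes only in rows, so rows that do not move let the fingers close. It gives the time, the measured TCP pose, the force, the opening and the grip force at its end, in the units of the state.
- observe(): the state, without advancing time (a new reading comes with each control period).
- get_image(name): name is "scene" or "top" or "wrist"; returns a dict with "img" (400x640x3 uint8, blue, green, red), "range_z" (400x640 float32, m along the optical axis (not along the pixel's ray), 0 where there is no reading), "camera_matrix" (3x3 intrinsics, pixels), "eye" and "rotation" of the camera in the world. Camera axes: x right, y down, z forward; pixel columns grow to the right and rows downward; lengths in m; the calibration is good to about 2 mm. A picture is of the moment at which its call begins.
- close_job(): hands the job in; it is judged then, once.
Trained networks look in the newest picture that a camera, given by its name, has taken for a name from the list of things; names that differ only in an ending like _2 or _b are one class to them, and where a whole thing is asked for, a point or a joint stands for the part that bears it (a point fixed in the world has none). Each returns a list of dicts, best first, with "conf" (0 to 1); they miss things now and then, are a little off and sometimes report something else, mostly with a low value. They report only what shows in the picture. A call takes as long as a camera call.
- regions_of(camera, query): "mask" (400x640 bool, what is visible of it).
- landmark_of(camera, query): "point" ([x, y, z] in m, in world coordinates, good to about 4 mm: a listed point, or the origin of a listed thing).
The state is a dict: "time_s": time; "q": joint angles; "qvel": joint speeds; "joint_efforts": joint torques, N m; "position": TCP position; "tool_rot": TCP orientation; "ft_force": force on the tool from outside, world axes, zero at the start; "wrist_torque": the same for the moment, N m; "grip_width": finger opening in m; "gripper_force": force on a finger pad.
Only numpy, scipy, OpenCV 4.12 (cv2) and the standard library are available. Lean on these libraries where they do the work, as an engineer would, in place of code of your own. Each camera call takes 0.05 s, during which the arm holds its last target. There are 200 camera calls.

## Task

Stand the two loose vials in the two empty wells of the rack so that its row of four is complete. Then pick up the rack's hold-down lid, which has a black grip, offer it up level over the vials so that its two hinge knuckles drop between the rack's three knuckles and all the pin holes line up, and keep holding it there, clear of the vial caps, so that I can push the hinge pin through; the program finishes while the lid is still held. Leave the hinge pin, the loupe and the screwdriver where they lie.

Things in the scene. Friction and masses are not known exactly. Their poses are not given: they have to be found in the camera images.
- rack: Vial rack, fixed to the trolley. Aluminium base plate 116 x 160 x 8 mm (x, y, z). Origin under its middle, on the trolley top; x from its front to its hinge side, y along the row to the left, z up. Its white block (46 x 152 mm, top 26 mm high) has four round wells in a row along y, 36 mm apart, at x = -15 mm. A hinge upright stands behind them (x from 29 to 58 mm).
- rack_bore_left (a point): Left (+y) end of the rack's hinge axis, at x = 42, y = 59, z = 77 mm in the rack's frame: centre of the end hole. The rack's leaf has three steel knuckles on this axis, 16 mm diameter, 22 mm long, holes 9 mm, centred at y = -48, 0 and 48 mm (their tops, z = 85 mm, are the rack's highest points). Axes as the rack's.
- rack_bore_right (a point): Right (-y) end of the rack's hinge axis, at x = 42, y = -59, z = 77 mm. The upright below (25 mm thick, 132 mm long, 72.5 mm high) ends in an open channel along y with two rounded lips. The lid's knuckles sink into it from above, centring themselves fore and aft; when they rest on both lips, their holes are in line with the rack's. Axes as the rack's.
- well_1 (a point): Centre of the mouth (26 mm over the trolley top) of the leftmost well, which holds a vial. All wells: 27 mm diameter, chamfered mouth, 18 mm deep, floor 8 mm over the trolley top. Axes as the rack's.
- well_2 (a point): The same for the second well from the left, which holds a vial.
- well_3 (a point): The same for the third well (y = -18 mm in the rack's frame), empty at the start.
- well_4 (a point): The same for the rightmost well (y = -54 mm in the rack's frame), empty at the start.
- lid: Hold-down lid, loose, about 0.3 kg, lying right way up, level, on the trolley: aluminium plate 78 x 150 x 6 mm, 9 to 15 mm above the origin, black rubber pad strip below it, hinge leaf at its +x edge. Origin under its middle at z = 0, level with its lowest points. Mated, its axes point as the rack's, its origin is at x = -9, y = 0, z = 69 mm in the rack's frame, its pad 5 mm above the caps.
- lid_handle (a point): Centre of the black grip on the lid: an upright rib 12 mm thick (x), 64 mm long (y), 32 mm high (15 to 47 mm above the lid's origin), at x = 7, y = 0, z = 31 mm in the lid's frame, close to its centre of mass. Axes as the lid's.
- lid_bore_left (a point): Left (+y) outer end of the lid's hinge axis, at x = 51, y = 34.5, z = 8 mm in the lid's frame. The lid has two steel knuckles on this axis, 16 mm diameter, 21 mm long, holes 9 mm, centred at y = -24 and 24 mm; they fit between the rack's three with 2.5 mm play on each side. Axes as the lid's.
- lid_bore_right (a point): Right (-y) outer end of the lid's hinge axis: x = 51, y = -34.5, z = 8 mm in the lid's frame. Axes as the lid's.
- loose_vial_a_center (a point): Centre, half-way up, of a loose amber vial with white screw cap, 21 mm diameter, 56 mm high, 18 g, standing upright on the trolley in front of rack and lid. z is its long axis.
- loose_vial_b_center (a point): The same for the other loose vial; the two are alike and either may go in either empty well.
- row_vial_1_center (a point): Centre, half-way up, of the like vial that stands in the first well (28 mm above the well's floor).
- row_vial_2_center (a point): The same for the vial in the second well.
- hinge_pin: Bystander: steel hinge pin, 6 mm diameter, 126 mm long along its y, tapered point, bent head, lying near the trolley's front edge. Origin under its middle.
- loupe: Bystander: black loupe, 36 mm diameter, 32 mm high, standing near the loose vials. Origin under its middle.
- screwdriver: Bystander: small screwdriver with red handle, 180 mm long along its y, lying at the right of the trolley. Origin under its middle.

How it is judged:
By the outcome, as a careful person would: the job done as asked, in the order asked, and still so for the second after the job is handed in, while the arm keeps its last pose, push and grip.
It also fails if it takes over 59 s, if anything falls off the work surface, if the arm or the gripper's body presses on something with over 40 N, if the wrist force passes 120 N, or if a joint passes its speed limit or range.

## Working session

There is one attempt and no reset: what is moved stays moved. The work goes in short steps, Python scripts to look and compute and a shell command to move; the robot and the scene stay as the last step left them, time stands still between calls to the robot, and variables do not carry over. Pictures are saved under pics/ and viewed, at most 10 in all, crops included, and the job is handed in when it is done.

```bash
mkdir -p pics; cat > h.py <<'E'
from rig import *
import numpy as np, cv2
def world(c,mask=None):
    z=c["range_z"];K=np.array(c["camera_matrix"]);v,u=np.mgrid[:400,:640]
    p=np.stack([(u-K[0,2])/K[0,0]*z,(v-K[1,2])/K[1,1]*z,z],-1)
    return p@np.array(c["rotation"]).T+np.array(c["eye"])
E
python3 - <<'E'
from h import *
np.set_printoptions(precision=4,suppress=True)
s=observe();print(s["time_s"],s["position"],s["tool_rot"],s["grip_width"],s["ft_force"])
ims=[]
for n in("scene","top"):
    c=get_image(n);ims.append(c["img"]);print(n,c["eye"])
    cv2.imwrite(f"pics/{n}0.png",c["img"])
    for q in["rack","rack_bore_left","rack_bore_right","well_1","well_3","well_4","lid","lid_handle","lid_bore_left","lid_bore_right","loose_vial_a_center","row_vial_1_center","hinge_pin","loupe","screwdriver"]:
        print(q,[(np.round(d["point"],4).tolist(),round(d["conf"],2)) for d in landmark_of(n,q)[:5]])
print(observe()["time_s"])
E
```

```text
0.0 [0.1956 0.5137 0.2307] [[-0.9346  0.3558 -0.0008]
 [ 0.3558  0.9346 -0.0013]
 [ 0.0003 -0.0015 -1.    ]] 0.0853284806832404 [ 1.007   0.6895 -0.6152]
scene [0.2598 0.4087 0.6688]
rack [([0.5534, 0.0045, 0.002], 0.83), ([0.4272, -0.0868, 0.0008], 0.62), ([0.5253, 0.0496, 0.034], 0.58), ([0.6492, -0.2547, 0.0073], 0.2)]
rack_bore_left [([0.5734, 0.0739, 0.0758], 0.85), ([0.5526, 0.0048, 0.0039], 0.53), ([0.555, -0.0501, 0.0261], 0.2)]
rack_bore_right [([0.6105, -0.0415, 0.079], 0.58)]
well_1 [([0.5226, 0.052, 0.0232], 0.7), ([0.5322, 0.0156, 0.0276], 0.6), ([0.5422, -0.0185, 0.0283], 0.59), ([0.5546, -0.0484, 0.0252], 0.58)]
well_3 [([0.5226, 0.052, 0.0232], 0.7), ([0.5322, 0.0156, 0.0276], 0.6), ([0.5422, -0.0185, 0.0283], 0.59), ([0.5546, -0.0484, 0.0252], 0.58)]
well_4 [([0.5226, 0.052, 0.0232], 0.7), ([0.5322, 0.0156, 0.0276], 0.6), ([0.5422, -0.0185, 0.0283], 0.59), ([0.5546, -0.0484, 0.0252], 0.58)]
lid [([0.5927, -0.225, -0.0017], 0.7)]
lid_handle []
lid_bore_left [([0.6406, -0.19, 0.0108], 0.96), ([0.4709, -0.3226, -0.0018], 0.24)]
lid_bore_right [([0.6455, -0.2518, 0.0063]
[... 1042 characters left out ...]
0.0155, 0.0254], 0.76), ([0.5313, 0.0137, 0.0298], 0.7), ([0.466, -0.3226, -0.0031], 0.67), ([0.5523, -0.0532, 0.0228], 0.56)]
lid [([0.5924, -0.2268, 0.0028], 0.97)]
lid_handle [([0.6002, -0.2227, 0.0307], 0.84), ([0.4264, -0.0884, 0.0008], 0.74)]
lid_bore_left [([0.6359, -0.1917, 0.0061], 0.81)]
lid_bore_right [([0.646, -0.2574, 0.0109], 0.63), ([0.594, -0.2273, 0.0015], 0.19)]
loose_vial_a_center [([0.4311, 0.0238, 0.0309], 0.59)]
row_vial_1_center [([0.5215, 0.051, 0.0359], 0.67), ([0.3658, -0.0619, -0.0014], 0.39)]
hinge_pin [([0.3652, -0.0623, 0.0018], 0.57), ([0.5529, -0.0493, 0.0226], 0.41)]
loupe [([0.4287, -0.0855, 0.0014], 0.77)]
screwdriver [([0.4643, -0.3262, -0.003], 0.88)]
1.6
```

View pics/top0.png

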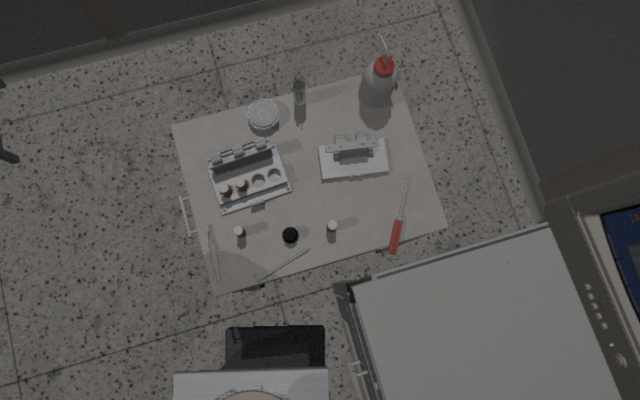

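View pics/scene0.png

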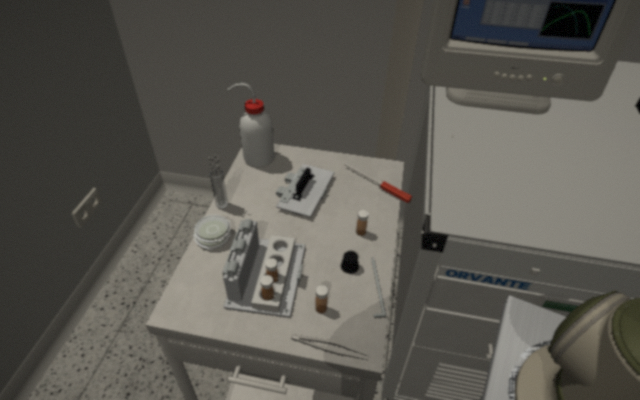

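The top view shows the rack at about (248,178), the lid at (353,160), the loose vials at (239,231) and (332,226), and the loupe between them at (290,235). In the scene view the bottle and glass stand behind, and a counter stands on the right.

```bash
cat >> h.py <<'E'
from scipy.spatial.transform import Rotation as R
np.set_printoptions(precision=4,suppress=True)
def go(p,yaw=None,n=None,start=None):
    """print rows to reach TCP p, tool down with tool-y at yaw deg"""
    s=observe();p0=np.array(s["position"]) if start is None else np.array(start[0]);R0=np.array(s["tool_rot"])
    if start is not None: R0=down(start[1])
    R1=R0 if yaw is None else down(yaw)
    w=R.from_matrix(R0.T@R1).as_rotvec(degrees=True);d=np.array(p)-p0
    m=max(n or 1,int(np.ceil(np.linalg.norm(d)/.040)),int(np.ceil(np.abs(w).max()/5)))
    print("from",p0,"yaw",np.degrees(np.arctan2(R0[1,1],R0[0,1])),"rows",m,"t",s["time_s"],"d",d,"w",w)
    # a row shifts along tool axes as they stand at row start
    Rk=R0.copy();out=[]
    for k in range(m):
        out.append([np.round(Rk.T@(d/m)/.04,3).tolist(),np.round(w/m/5,3).tolist()])
        Rk=Rk@R.from_rotvec(w/m,degrees=True).as_matrix()
    for i in range(0,m,8):print(str(out[i:i+8]).replace(" ",""))
def down(yaw):
    a=np.radians(yaw);y=np.array([np.cos(a),np.sin(a),0]);z=np.array([0,0,-1.]);return np.stack([np.cross(y,z),y,z],1)
def st():
    s=observe();print(s["time_s"],s["position"],s["tool_rot"][:,1],s["ft_force"],s["grip_width"],s["gripper_force"])
E
python3 - <<'E'
from h import *
c=get_image("top");P=world(c)
# vials
for (u,v) in((239,231),(332,226),(290,235)):
    w=P[v-8:v+8,u-8:u+8].reshape(-1,3);w=w[(w[:,2]>.035)&(w[:,2]<.1)] if u!=290 else w[(w[:,2]>.02)&(w[:,2]<.1)]
    print(u,len(w),w.mean(0),w.min(0),w.max(0))
# rack by Procrustes
def fit(m,w):
    m=np.array(m);w=np.array(w)[:,:2];mc=m.mean(0);wc=w.mean(0);a=m-mc;b=w-wc
    t=np.arctan2((a[:,0]*b[:,1]-a[:,1]*b[:,0]).sum(),(a*b).sum());Q=np.array([[np.cos(t),-np.sin(t)],[np.sin(t),np.cos(t)]])
    print(np.degrees(t),wc-Q@mc,"res",((m-mc)@Q.T+wc-w).round(4).tolist())
fit([[0,0],[.042,.059],[.042,-.059],[-.015,.054],[-.015,.018],[-.015,-.018],[-.015,-.054]],
 np.mean([[[.5534,.0045],[.5734,.0739],[.6105,-.0415],[.5226,.052],[.5322,.0156],[.5422,-.0185],[.5546,-.0484]],[[.5527,.004],[.5759,.0719],[.6115,-.0389],[.5219,.0486],[.5313,.0137],[.5427,-.0155],[.5523,-.0532]]],0))
fit([[0,0],[.007,0],[.051,.0345],[.051,-.0345]],[[.5926,-.2259],[.6002,-.2227],[.6382,-.1908],[.6458,-.2546]])
for n,(u,v) in{"bottle":(383,75),"glass":(300,92)}.items():
    w=P[v-12:v+12,u-12:u+12].reshape(-1,3);w=w[w[:,2]>.05];print(n,len(w),w.min(0),w.max(0))
go([.434,.024,.16],17.8)
E
```

```text
239 83 [0.4338 0.0195 0.0541] [0.4242 0.0103 0.0365] [0.4426 0.0288 0.0599]
332 81 [ 0.4407 -0.1738  0.0539] [ 0.4318 -0.1827  0.0356] [ 0.4513 -0.1641  0.0583]
290 150 [ 0.4269 -0.0852  0.0308] [ 0.4133 -0.0994  0.0247] [ 0.4413 -0.072   0.0357]
17.459689747671455 [0.5522 0.0038] res [[-0.0008, -0.0004], [-0.0, -0.0002], [-0.001, 0.0004], [-0.0005, 0.0006], [0.0008, 0.0019], [0.0009, -0.0008], [0.0007, -0.0014]]
4.5467612878216 [ 0.592  -0.2257] res [[-0.0006, 0.0002], [-0.0012, -0.0024], [0.0019, 0.0036], [-0.0002, -0.0014]]
bottle 574 [ 0.3264 -0.3107  0.0963] [ 0.7684 -0.1169  1.0439]
glass 198 [ 0.3264 -0.1224  0.0501] [ 0.7468 -0.0981  1.0439]
from [0.1957 0.514  0.2313] yaw 69.15541123228367 rows 14 t 1.65 d [ 0.2383 -0.49   -0.0713] w [ 0.0001  0.0029 51.3554]
[[[-0.709,-0.666,0.127],[0.0,0.0,0.734]],[[-0.75,-0.62,0.127],[0.0,0.0,0.734]],[[-0.788,-0.57,0.127],[0.0,0.0,0.734]],[[-0.823,-0.519,0.127],[0.0,0.0,0.734]],[[-0.855,-0.465,0.127],[0.0,0.0,0.734]],[[-0.883,-0.409,0.127],[0.0,0.0,0.734]],[[-0.907,-0.352,0.127],[0.0,0.0,0.734]],[[-0.928,-0.293,0.127],[0.0,0.0,0.734]]]
[[[-0.945,-0.233,0.127],[0.0,0.0,0.734]],[[-0.958,-0.172,0.127],[0.0,0.0,0.734]],[[-0.967,-0.111,0.127],[0.0,0.0,0.734]],[[-0.972,-0.049,0.127],[0.0,0.0,0.734]],[[-0.973,0.014,0.127],[0.0,0.0,0.734]],[[-0.97,0.076,0.127],[0.0,0.0,0.734]]]
```

```bash
python3 -m pendant '[[[-0.71,-0.67,0.13],[0,0,0.73]],[[-0.75,-0.62,0.13],[0,0,0.73]],[[-0.79,-0.57,0.13],[0,0,0.73]],[[-0.82,-0.52,0.13],[0,0,0.73]],[[-0.85,-0.47,0.13],[0,0,0.73]],[[-0.88,-0.41,0.13],[0,0,0.73]],[[-0.91,-0.35,0.13],[0,0,0.73]],[[-0.93,-0.29,0.13],[0,0,0.73]]]' 0.6
python3 -m pendant '[[[-0.95,-0.23,0.13],[0,0,0.73]],[[-0.96,-0.17,0.13],[0,0,0.73]],[[-0.97,-0.11,0.13],[0,0,0.73]],[[-0.97,-0.05,0.13],[0,0,0.73]],[[-0.97,0.01,0.13],[0,0,0.73]],[[-0.97,0.08,0.13],[0,0,0.73]],[[0,0,0],[0,0,0]]]'
python3 - <<'E'
from h import *
st();c=get_image("wrist");P=world(c);cv2.imwrite("pics/w1.png",c["img"]);print(c["eye"],c["rotation"][:,2])
for q in["loose_vial_a_center","rack","rack_bore_left","rack_bore_right","well_1"]:
    print(q,[(np.round(d["point"],4).tolist(),round(d["conf"],2)) for d in landmark_of("wrist",q)[:5]])
for d in regions_of("wrist","loose_vial_a_center")[:2]:
    w=P[d["mask"]];w=w[(w[:,2]>.052)&(w[:,2]<.06)];print(d["conf"],len(w),w.min(0),w.max(0),w.mean(0)) if len(w) else 0
E
```

```text
time_s: 2.65
position: [0.3325, 0.2329, 0.1897]
tool_rot: [[-0.641, 0.768, 0.001], [0.768, 0.641, 0.0], [-0.0, 0.001, -1.0]]
ft_force: [0.5, -0.0, -0.0]
grip_width: 0.0512
gripper_force: 0.0
time_s: 3.52
position: [0.436, 0.0225, 0.1582]
tool_rot: [[-0.307, 0.952, -0.0], [0.952, 0.307, -0.0], [-0.0, -0.0, -1.0]]
ft_force: [0.4, 0.5, 0.8]
grip_width: 0.0515
gripper_force: 0.0
3.525 [0.436  0.0225 0.1582] [ 0.9518  0.3067 -0.0001] [0.4241 0.4558 0.8274] 0.05148429788146685 0.0
[0.4133 0.0892 0.3008] [ 0.0833 -0.2617 -0.9615]
loose_vial_a_center [([0.4394, 0.0188, 0.0301], 0.95)]
rack [([0.5526, 0.002, -0.001], 0.69)]
rack_bore_left [([0.5699, 0.0689, 0.0761], 0.85)]
rack_bore_right []
well_1 [([0.5464, -0.0189, 0.028], 0.9), ([0.5246, 0.0146, 0.0237], 0.82), ([0.5226, 0.0529, 0.0278], 0.62)]
0.85 388 [0.4223 0.0131 0.0521] [0.4422 0.0324 0.0583] [0.4321 0.023  0.0562]
0.18 63 [0.5208 0.011  0.0525] [0.5328 0.0271 0.0599] [0.5244 0.0219 0.0567]
```

View pics/w1.png

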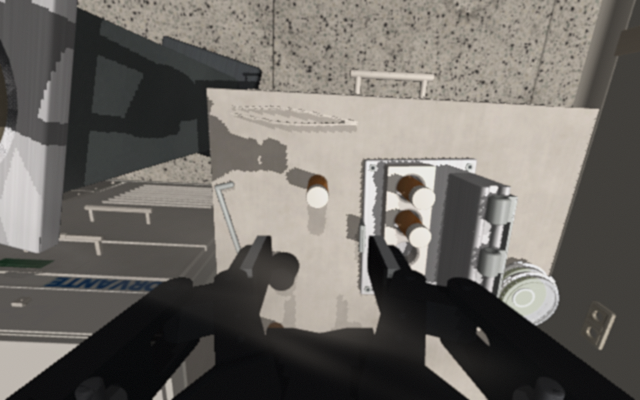

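The wrist view shows loose vial a's cap at (317,197), right of the loupe and left of the rack. The path down is clear.

```bash
python3 - <<'E'
from h import *
go([.433,.0215,.025],17.6,5)
E
```

```text
from [0.4349 0.025  0.1587] yaw 18.13962557124361 rows 5 t 3.875 d [-0.0019 -0.0035 -0.1337] w [0.0161 0.0048 0.5396]
[[[-0.014,-0.015,0.669],[0.001,0.0,0.022]],[[-0.014,-0.015,0.669],[0.001,0.0,0.022]],[[-0.014,-0.015,0.669],[0.001,0.0,0.022]],[[-0.014,-0.015,0.669],[0.001,0.0,0.022]],[[-0.014,-0.015,0.669],[0.001,0.0,0.022]]]
```

```bash
python3 -m pendant '[[[-0.01,-0.02,0.67],[0,0,0.11]],[[-0.01,-0.01,0.67],[0,0,0]],[[-0.02,-0.02,0.67],[0,0,0]],[[-0.02,-0.01,0.67],[0,0,0]],[[-0.01,-0.02,0.66],[0,0,0]],[[0,0,0],[0,0,0]],[[0,0,0],[0,0,0]]]'
python3 -m pendant '[[[0,0,0],[0,0,0]],[[0,0,0],[0,0,0]],[[0,0,0],[0,0,0]],[[0,0,0],[0,0,0]]]' 0 30
python3 - <<'E'
from h import *
st()
E
```

```text
time_s: 4.75
position: [0.4335, 0.0208, 0.0257]
tool_rot: [[-0.301, 0.954, 0.001], [0.954, 0.301, -0.0], [-0.001, 0.001, -1.0]]
ft_force: [1.0, -0.7, 0.4]
grip_width: 0.0512
gripper_force: 0.0
time_s: 5.25
position: [0.4335, 0.0206, 0.0256]
tool_rot: [[-0.301, 0.954, 0.002], [0.954, 0.301, -0.0], [-0.001, 0.001, -1.0]]
ft_force: [-0.3, -0.6, 7.4]
grip_width: 0.0196
gripper_force: 30.5
5.25 [0.4335 0.0206 0.0256] [0.9537 0.3008 0.0015] [-0.3446 -0.5788  7.3586] 0.01959047025942479 30.482460111379623
```

```bash
python3 -m pendant '[[[0,0,-0.9],[0,0,0]],[[0,0,-0.95],[0,0,0]],[[0,0,-0.95],[0,0,0]]]'
python3 - <<'E'
from h import *
go([.5433,-.0179,.14],17.5)
E
```

```text
time_s: 5.62
position: [0.4328, 0.0207, 0.1383]
tool_rot: [[-0.301, 0.954, -0.0], [0.954, 0.301, -0.0], [-0.0, -0.0, -1.0]]
ft_force: [0.3, -0.2, 0.2]
grip_width: 0.02
gripper_force: 29.9
from [0.4328 0.0207 0.1383] yaw 17.504074209191995 rows 3 t 5.625 d [ 0.1105 -0.0386  0.0017] w [-0.0007  0.0004  0.0041]
[[[-0.584,0.782,-0.014],[-0.0,0.0,0.0]],[[-0.584,0.782,-0.014],[-0.0,0.0,0.0]],[[-0.584,0.782,-0.014],[-0.0,0.0,0.0]]]
```

```bash
python3 -m pendant '[[[-0.58,0.78,0],[0,0,0]],[[-0.58,0.78,0],[0,0,0]],[[-0.59,0.78,0],[0,0,0]],[[0,0,0],[0,0,0]],[[0,0,0],[0,0,0]]]'
python3 - <<'E'
from h import *
st();c=get_image("wrist");P=world(c);cv2.imwrite("pics/w2.png",c["img"])
for q in["rack","rack_bore_left","rack_bore_right","well_1","row_vial_1_center","loose_vial_a_center","lid","lid_bore_left","lid_handle"]:
    print(q,[(np.round(d["point"],4).tolist(),round(d["conf"],2)) for d in landmark_of("wrist",q)[:5]])
np.save("P2.npy",P)
E
```

```text
time_s: 6.25
position: [0.5424, -0.0176, 0.1367]
tool_rot: [[-0.301, 0.954, -0.001], [0.954, 0.301, 0.0], [0.001, -0.001, -1.0]]
ft_force: [0.3, -0.4, 0.1]
grip_width: 0.0197
gripper_force: 29.9
6.25 [ 0.5424 -0.0176  0.1367] [ 0.9537  0.3009 -0.0011] [ 0.2768 -0.4417  0.0905] 0.019732581135836365 29.89536310080439
rack [([0.5509, 0.0038, -0.001], 0.74), ([0.5486, -0.0199, 0.1407], 0.74)]
rack_bore_left [([0.5729, 0.0697, 0.0755], 0.7)]
rack_bore_right [([0.6102, -0.0395, 0.0713], 0.63)]
well_1 [([0.5556, -0.0518, 0.0241], 0.96), ([0.5261, 0.0151, 0.0247], 0.91), ([0.5445, -0.0212, 0.0292], 0.91), ([0.5253, 0.0502, 0.0258], 0.74)]
row_vial_1_center [([0.5206, 0.0477, 0.0384], 0.64), ([0.5311, 0.0167, 0.0349], 0.35)]
loose_vial_a_center [([0.5448, -0.0221, 0.1409], 0.96), ([0.5194, 0.0513, 0.038], 0.35)]
lid []
lid_bore_left []
lid_handle [([0.5273, 0.0183, 0.0363], 0.72)]
```

View pics/w2.png

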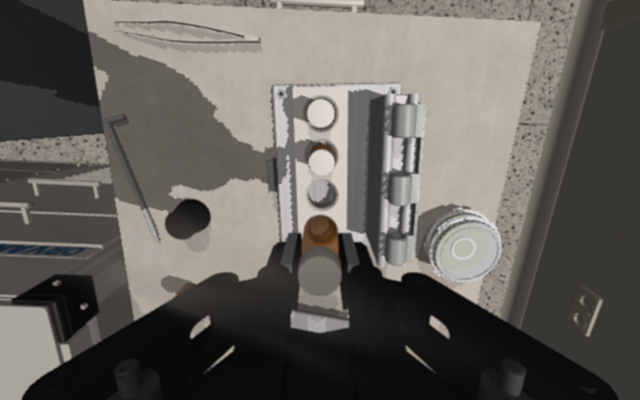

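The wrist view, aligned with the rack, shows caps at (321,112) and (321,158), the empty well 3 at (322,192), and the rack knuckles at (407,120), (402,188) and (397,248). The vial is held upright.

```bash
python3 - <<'E'
from h import *
P=np.load("P2.npy");O=np.array([.5522,.0038]);a=np.radians(17.5);Q=np.array([[np.cos(a),-np.sin(a)],[np.sin(a),np.cos(a)]])
L=(P[...,:2]-O)@Q;z=P[...,2];x,y=L[...,0],L[...,1]
near=(abs(x)<.09)&(abs(y)<.11)
# caps
for yc in(.054,.018):
    m=near&(z>.059)&(z<.069)&(np.hypot(x+.015,y-yc)<.014);print("cap",m.sum(),np.percentile(x[m],[1,50,99]),np.percentile(y[m],[1,50,99]),np.median(z[m]))
for nm,lo,hi,xr in(("plate",.004,.012,(-.09,.09)),("block",.022,.03,(-.06,.03)),("knuck",.079,.09,(.02,.07))):
    m=near&(z>lo)&(z<hi)&(x>xr[0])&(x<xr[1]);print(nm,m.sum(),np.percentile(x[m],[.5,2,50,98,99.5]),np.percentile(y[m],[.5,2,98,99.5]),z[m].mean())
m=near&(z>.079)&(z<.09)&(x>.02)&(x<.07)
h,e=np.histogram(y[m],np.arange(-.07,.075,.0025));print(list(zip(e.round(4).tolist(),h.tolist())))
m2=near&(z>.083)&(z<.09)&(x>.02)
for lo,hi in((-.07,-.03),(-.02,.02),(.03,.07)):
    k=m2&(y>lo)&(y<hi);print("kn",k.sum(),np.median(x[k]),np.mean(x[k]),np.percentile(y[k],[2,50,98]),z[k].max())
# front/left edges of plate (line fit)
m=near&(z>.004)&(z<.012)
pts=[]
for yy in np.arange(-.04,.07,.01):
    k=m&(abs(y-yy)<.005);
    if k.sum()>5: pts.append((yy,np.percentile(x[k],2)))
pts=np.array(pts);print("front edge",np.polyfit(pts[:,0],pts[:,1],1),pts[:,1])
go(list(O+Q@[-.015,-.018])+[.07],17.5)
E
```

```text
cap 620 [-0.0256 -0.0169 -0.0074] [0.046  0.0551 0.0641] 0.06418205717968153
cap 556 [-0.0252 -0.0161 -0.0069] [0.0099 0.0195 0.0288] 0.0642087932169952
plate 7507 [-0.059  -0.0581  0.0081  0.0436  0.0527] [-0.0711 -0.065   0.0804  0.0814] 0.008061965366890822
block 5164 [-0.0594 -0.0392 -0.0134  0.0287  0.0295] [-0.0539 -0.0494  0.0755  0.0766] 0.025903532464338696
knuck 1941 [0.0328 0.0333 0.0396 0.0479 0.0489] [-0.0556 -0.0542  0.0599  0.0606] 0.08338790413873692
[(-0.07, 0), (-0.0675, 0), (-0.065, 0), (-0.0625, 0), (-0.06, 0), (-0.0575, 23), (-0.055, 56), (-0.0525, 54), (-0.05, 69), (-0.0475, 57), (-0.045, 63), (-0.0425, 60), (-0.04, 66), (-0.0375, 86), (-0.035, 12), (-0.0325, 0), (-0.03, 0), (-0.0275, 0), (-0.025, 0), (-0.0225, 0), (-0.02, 0), (-0.0175, 0), (-0.015, 0), (-0.0125, 0), (-0.01, 22), (-0.0075, 73), (-0.005, 70), (-0.0025, 70), (0.0, 77), (0.0025, 72), (0.005, 73), (0.0075, 74), (0.01, 80), (0.0125, 31), (0.015, 0), (0.0175, 0), (0.02, 0), (0.0225, 0), (0.025, 0), (0.0275, 0), (0.03, 0), (0.0325, 0), (0.035, 0), (0.0375, 18), (0.04, 86), (0.0425, 92), (0.045, 92), (0.0475, 89), (0.05, 88), (0.0525, 88), (0.055, 87), (0.0575, 86), (0.06, 27), (0.0625, 0), (0.065, 0), (0.0675, 0), (0.07, 0), (0.0725, 0)]
kn 349 0.04153300318792053 0.041720461231203286 [-0.0556 -0.0451 -0.0353] 0.0864731400093543
kn 425 0.040680975754440456 0.040899726836359035 [-0.008   0.0026  0.0122] 0.08677219106903983
kn 515 0.03986530867325262 0.03996041800993178 [0.0401 0.0505 0.06  ] 0.08675248210614361
front edge [-0.0155 -0.0578] [-0.0568 -0.0569 -0.0567 -0.058  -0.0587 -0.0589 -0.0586 -0.0581 -0.0585
 -0.0583 -0.0587 -0.0584]
from [ 0.5433 -0.0179  0.137 ] yaw 17.51003036719968 rows 2 t 6.75 d [ 0.0001  0.     -0.067 ] w [0.0055 0.0058 0.01  ]
[[[0.0,0.001,0.838],[0.001,0.001,0.001]],[[0.0,0.001,0.838],[0.001,0.001,0.001]]]
```

```bash
python3 - <<'E'
from h import *
P=np.load("P2.npy");O=np.array([.5424,-.0176]);a=np.radians(17.5);Q=np.array([[np.cos(a),-np.sin(a)],[np.sin(a),np.cos(a)]])
L=(P[...,:2]-O)@Q;z=P[...,2];x,y=L[...,0],L[...,1]
m=(np.hypot(x,y)<.016)&(z>.10)&(z<.18)
print(m.sum(),np.percentile(z[m],[1,50,90,99]))
zt=np.percentile(z[m],97)
k=m&(z>zt-.004);print(k.sum(),np.percentile(x[k],[1,50,99]),np.percentile(y[k],[1,50,99]));v,u=np.where(k);print(u.min(),u.max(),v.min(),v.max())
E
```

```text
3869 [0.1156 0.1666 0.1739 0.1781]
573 [-0.0132  0.0087  0.0114] [-0.0097  0.0025  0.012 ]
290 351 260 312
```

```bash
python3 - <<'E'
from h import *
P=np.load("P2.npy");O=np.array([.5424,-.0176]);a=np.radians(17.5);Q=np.array([[np.cos(a),-np.sin(a)],[np.sin(a),np.cos(a)]])
L=(P[...,:2]-O)@Q;z=P[...,2];x,y=L[...,0],L[...,1]
for lo in np.arange(.160,.18,.003):
    k=(np.hypot(x,y)<.02)&(z>lo)&(z<lo+.003)
    if k.sum()>20:print(round(lo,3),k.sum(),np.percentile(x[k],[1,50,99]),np.percentile(y[k],[1,50,99]))
print(P[272,321],L[272,321])
E
```

```text
0.16 229 [-0.0158  0.0008  0.0178] [0.0038 0.0111 0.0123]
0.163 272 [-0.0153  0.001   0.018 ] [-0.0096  0.011   0.0123]
0.166 1550 [-0.0141 -0.0015  0.0134] [-0.0073  0.003   0.012 ]
0.169 166 [-0.016   0.0086  0.0152] [-0.0103  0.0115  0.0124]
0.172 523 [-0.0157  0.0087  0.0143] [-0.0098  0.0048  0.0122]
0.175 109 [-0.015   0.0088  0.0151] [-0.0066  0.0059  0.0129]
0.178 110 [-0.0154  0.0102  0.0144] [-0.0059  0.0078  0.0133]
[ 0.5406 -0.0138  0.1673] [-0.0006  0.0041]
```

```bash
python3 -m pendant '[[[0,0,0.85],[0,0,0]],[[0,0,0.85],[0,0,0]],[[0,0,0.4],[0,0,0]],[[0,0,0],[0,0,0]]]'
python3 -m pendant '[[[0,0,0.2],[0,0,0]],[[0,0,0.2],[0,0,0]],[[0,0,0],[0,0,0]],[[0,0,0],[0,0,0]]]'
python3 - <<'E'
from h import *
st()
E
```

```text
time_s: 7.25
position: [0.5428, -0.0178, 0.052]
tool_rot: [[-0.301, 0.954, -0.002], [0.954, 0.301, 0.001], [0.001, -0.002, -1.0]]
ft_force: [-0.3, 0.3, 0.3]
grip_width: 0.0199
gripper_force: 29.9
time_s: 7.75
position: [0.5435, -0.018, 0.0371]
tool_rot: [[-0.301, 0.954, 0.0], [0.954, 0.301, -0.0], [-0.0, 0.0, -1.0]]
ft_force: [0.6, -0.7, -0.9]
grip_width: 0.0197
gripper_force: 29.9
7.75 [ 0.5435 -0.018   0.0371] [0.9537 0.3008 0.0003] [ 0.5771 -0.6504 -0.94  ] 0.019663101924626298 29.89554620347917
```

```bash
python3 -m pendant '[[[0,0,0.07],[0,0,0]],[[0,0,0],[0,0,0]]]'
python3 -m pendant '[[[0,0,0],[0,0,0]],[[0,0,0],[0,0,0]],[[0,0,0],[0,0,0]]]' 0.45
python3 -m pendant '[[[0,0,-0.5],[0,0,0]],[[0,0,-0.9],[0,0,0]],[[0,0,-1],[0,0,0]],[[0,0,0],[0,0,0]]]'
python3 - <<'E'
from h import *
go([.4405,-.172,.13],17.5)
E
```

```text
time_s: 8.0
position: [0.5432, -0.0179, 0.034]
tool_rot: [[-0.301, 0.954, -0.0], [0.954, 0.301, 0.0], [0.0, -0.0, -1.0]]
ft_force: [-0.5, -0.1, -0.0]
grip_width: 0.0199
gripper_force: 29.9
time_s: 8.38
position: [0.5434, -0.018, 0.0342]
tool_rot: [[-0.301, 0.954, 0.0], [0.954, 0.301, -0.0], [-0.0, 0.0, -1.0]]
ft_force: [0.1, 0.6, -0.2]
grip_width: 0.0384
gripper_force: 0.0
time_s: 8.88
position: [0.5446, -0.0182, 0.1328]
tool_rot: [[-0.301, 0.954, 0.006], [0.954, 0.301, -0.001], [-0.003, 0.005, -1.0]]
ft_force: [0.6, -0.4, -0.2]
grip_width: 0.0383
gripper_force: 0.0
from [ 0.5446 -0.0182  0.1328] yaw 17.51561307148114 rows 5 t 8.875 d [-0.1041 -0.1538 -0.0028] w [0.2889 0.1793 0.0152]
[[[-0.577,-0.728,0.012],[0.012,0.007,0.001]],[[-0.577,-0.728,0.013],[0.012,0.007,0.001]],[[-0.577,-0.728,0.013],[0.012,0.007,0.001]],[[-0.577,-0.728,0.013],[0.012,0.007,0.001]],[[-0.577,-0.728,0.014],[0.012,0.007,0.001]]]
```

```bash
python3 -m pendant '[[[-0.58,-0.72,0],[0,0,0]],[[-0.58,-0.72,0],[0,0,0]],[[-0.58,-0.72,0],[0,0,0]],[[-0.58,-0.72,0],[0,0,0]],[[-0.58,-0.72,0],[0,0,0]],[[0,0,0],[0,0,0]],[[0,0,0],[0,0,0]]]' 0.6
python3 - <<'E'
from h import *
st();c=get_image("wrist");P=world(c);cv2.imwrite("pics/w3.png",c["img"])
x,y,z=P[...,0],P[...,1],P[...,2]
k=(np.hypot(x-.4405,y+.172)<.025)&(z>.05)&(z<.06)
print(k.sum(),[np.percentile(t[k],[1,50,99]) for t in(x,y)])
k=(np.hypot(x-.5433,y+.0179)<.018)&(z>.055)&(z<.07)
print(k.sum(),[np.percentile(t[k],[1,50,99]) for t in(x,y,z)])
print(landmark_of("wrist","loose_vial_b_center"))
E
```

```text
time_s: 9.75
position: [0.4408, -0.1715, 0.1296]
tool_rot: [[-0.301, 0.954, -0.001], [0.954, 0.301, 0.001], [0.001, -0.0, -1.0]]
ft_force: [0.6, -0.2, -0.4]
grip_width: 0.051
gripper_force: 0.0
9.75 [ 0.4408 -0.1715  0.1296] [ 0.9538  0.3005 -0.0005] [ 0.5883 -0.2065 -0.4334] 0.05099620296142674 0.0
508 [array([0.4297, 0.4389, 0.4484]), array([-0.1811, -0.1713, -0.1622])]
1065 [array([0.5317, 0.5398, 0.5507]), array([-0.0265, -0.0179, -0.0075]), array([0.0553, 0.0637, 0.0656])]
[]
```

View pics/w3.png

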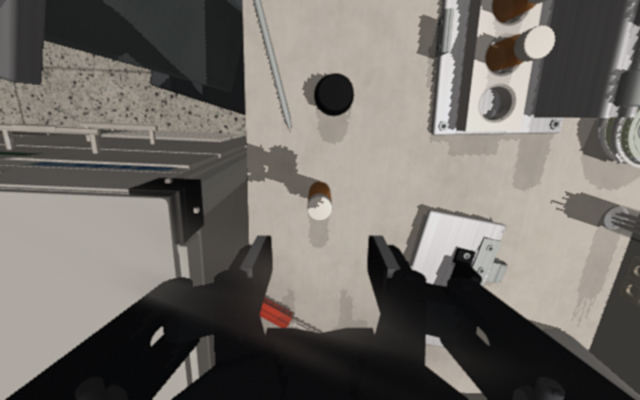

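The view shows vial b's cap at (319,207), the loupe at (334,93), and the filled well 3 with well 4 still empty at (497,100). The counter's dark corner block is at (170,190).

```bash
python3 - <<'E'
from h import *
c=get_image("wrist");P=world(c)
for u,v in((170,185),(195,210),(190,260),(200,300),(150,250),(225,200)):print(u,v,P[v,u])
go([.440,-.1735,.0255],17.5,4)
E
```

```text
170 185 [ 0.3051 -0.2046  0.0158]
195 210 [ 0.329  -0.2255  0.0076]
190 260 [ 0.3405 -0.2677  0.0272]
200 300 [ 0.3973 -0.177   0.1853]
150 250 [ 0.3062 -0.2636  0.035 ]
225 200 [ 0.3168 -0.2672 -0.1496]
from [ 0.4412 -0.1712  0.1299] yaw 17.575959163529127 rows 4 t 9.9 d [-0.0012 -0.0023 -0.1044] w [-0.0121 -0.0253  0.076 ]
[[[-0.012,-0.011,0.652],[-0.001,-0.001,0.004]],[[-0.012,-0.011,0.652],[-0.001,-0.001,0.004]],[[-0.012,-0.011,0.652],[-0.001,-0.001,0.004]],[[-0.012,-0.011,0.652],[-0.001,-0.001,0.004]]]
```

```bash
python3 -m pendant '[[[-0.01,-0.01,0.65],[0,0,0]],[[-0.01,-0.01,0.65],[0,0,0]],[[-0.01,-0.01,0.65],[0,0,0]],[[-0.02,-0.01,0.66],[0,0,0]],[[0,0,0],[0,0,0]],[[0,0,0],[0,0,0]]]'
python3 -m pendant '[[[0,0,0],[0,0,0]],[[0,0,0],[0,0,0]],[[0,0,0],[0,0,0]],[[0,0,0],[0,0,0]]]' 0 30
python3 -m pendant '[[[0,0,-0.9],[0,0,0]],[[0,0,-0.95],[0,0,0]],[[0,0,-0.95],[0,0,0]],[[0,0,0],[0,0,0]]]'
python3 - <<'E'
from h import *
go([.5541,-.0522,.14],17.5)
E
```

```text
time_s: 10.65
position: [0.4405, -0.1742, 0.0265]
tool_rot: [[-0.301, 0.953, 0.001], [0.953, 0.301, -0.001], [-0.001, 0.001, -1.0]]
ft_force: [-0.7, 0.5, -0.7]
grip_width: 0.0511
gripper_force: 0.0
time_s: 11.15
position: [0.4404, -0.1745, 0.0264]
tool_rot: [[-0.301, 0.954, 0.001], [0.954, 0.301, -0.001], [-0.001, 0.001, -1.0]]
ft_force: [-0.3, 0.6, 7.0]
grip_width: 0.0197
gripper_force: 30.1
time_s: 11.65
position: [0.4409, -0.1749, 0.1401]
tool_rot: [[-0.301, 0.954, 0.004], [0.954, 0.301, -0.003], [-0.005, 0.003, -1.0]]
ft_force: [-0.2, -0.5, -0.3]
grip_width: 0.0197
gripper_force: 29.7
from [ 0.4409 -0.1749  0.1401] yaw 17.509875603398754 rows 5 t 11.65 d [ 0.1132  0.1227 -0.0001] w [0.1862 0.2594 0.0095]
[[[0.415,0.725,0.001],[0.007,0.01,0.0]],[[0.415,0.725,0.001],[0.007,0.01,0.0]],[[0.415,0.725,0.001],[0.007,0.01,0.0]],[[0.415,0.725,0.001],[0.007,0.01,0.0]],[[0.415,0.725,0.001],[0.007,0.01,0.0]]]
```

```bash
python3 -m pendant '[[[0.41,0.73,0],[0,0,0]],[[0.41,0.73,0],[0,0,0]],[[0.41,0.73,0],[0,0,0]],[[0.41,0.73,0],[0,0,0]],[[0.41,0.73,0],[0,0,0]],[[0,0,0],[0,0,0]],[[0,0,0],[0,0,0]]]'
python3 - <<'E'
from h import *
st();c=get_image("wrist");P=world(c)
O=np.array([.5522,.0038]);a=np.radians(17.5);Q=np.array([[np.cos(a),-np.sin(a)],[np.sin(a),np.cos(a)]])
def loc(O):
    L=(P[...,:2]-O)@Q;return L[...,0],L[...,1]
z=P[...,2];x,y=loc(O)
m2=(z>.083)&(z<.09)&(abs(x-.042)<.02)
for lo,hi in((-.07,-.03),(-.02,.02),(.03,.07)):
    k=m2&(y>lo)&(y<hi);print("kn",k.sum(),np.mean(x[k]),np.percentile(y[k],[1,50,99])) if k.sum()>20 else 0
for yc in(.054,.018,-.018):
    m=(z>.059)&(z<.069)&(np.hypot(x+.015,y-yc)<.014);print("cap",m.sum(),np.percentile(x[m],[1,50,99]),np.percentile(y[m],[1,50,99]),np.median(z[m])) if m.sum()>20 else 0
x,y=loc(np.array(observe()["position"][:2]))
k=(np.hypot(x,y)<.02)&(z>.166)&(z<.170);print("held",k.sum(),np.percentile(x[k],[1,50,99]),np.percentile(y[k],[1,50,99]))
go([.5545,-.0525,.034],17.5)
E
```

```text
time_s: 12.52
position: [0.5538, -0.0524, 0.1369]
tool_rot: [[-0.301, 0.954, -0.002], [0.954, 0.301, 0.0], [0.001, -0.002, -1.0]]
ft_force: [0.1, -0.5, -0.2]
grip_width: 0.0198
gripper_force: 29.7
12.525 [ 0.5538 -0.0524  0.1369] [ 0.9537  0.3008 -0.0016] [ 0.1434 -0.5163 -0.2422] 0.019802993033085244 29.674561286810786
kn 397 0.041684679375308786 [-0.0564 -0.0452 -0.0354]
kn 471 0.04089380363432402 [-0.0079  0.0024  0.0126]
kn 585 0.040076180626802495 [0.0392 0.0501 0.0602]
cap 740 [-0.0261 -0.0165 -0.0074] [0.0453 0.0548 0.0643] 0.06414679817415582
cap 622 [-0.0252 -0.0157 -0.0069] [0.0101 0.0193 0.0282] 0.06425229297876653
cap 550 [-0.0251 -0.0157 -0.0066] [-0.0255 -0.0156 -0.0066] 0.06419545396875337
held 1417 [-0.0147 -0.0009  0.0141] [-0.0062  0.0041  0.0125]
from [ 0.5539 -0.0527  0.1372] yaw 17.47320621724387 rows 3 t 12.575 d [ 0.0006  0.0002 -0.1032] w [-0.0669 -0.033  -0.0268]
[[[-0.001,0.007,0.86],[-0.004,-0.002,-0.002]],[[-0.001,0.006,0.86],[-0.004,-0.002,-0.002]],[[-0.0,0.006,0.86],[-0.004,-0.002,-0.002]]]
```

```bash
python3 -m pendant '[[[0,0.02,0.86],[0,0,0]],[[0,0,0.86],[0,0,0]],[[0,0,0.4],[0,0,0]],[[0,0,0.2],[0,0,0]],[[0,0,0.2],[0,0,0]],[[0,0,0],[0,0,0]],[[0,0,0],[0,0,0]]]'
python3 - <<'E'
from h import *
st()
E
```

```text
time_s: 13.45
position: [0.5556, -0.052, 0.0375]
tool_rot: [[-0.301, 0.954, 0.001], [0.954, 0.301, -0.0], [-0.001, 0.001, -1.0]]
ft_force: [-1.0, 0.1, 0.8]
grip_width: 0.0196
gripper_force: 29.7
13.45 [ 0.5556 -0.052   0.0375] [0.9537 0.3008 0.0008] [-0.9953  0.0548  0.8459] 0.019564718553549465 29.67434006044641
```

```bash
python3 -m pendant '[[[0,0,0.06],[0,0,0]],[[0,0,0],[0,0,0]]]'
python3 -m pendant '[[[0,0,0],[0,0,0]],[[0,0,0],[0,0,0]],[[0,0,0],[0,0,0]]]' 0.45
python3 -m pendant '[[[0,0,-0.5],[0,0,0]],[[0,0,-0.9],[0,0,0]],[[0,0,-1],[0,0,0]],[[0,0,-0.5],[0,0,0]]]'
python3 - <<'E'
from h import *
c=get_image("top");P=world(c);z=P[...,2]
ok=(c["range_z"]>0)&(z>.05)&(z<.4)&(P[...,0]>.6)&(P[...,0]<.95)&(abs(P[...,1]+.2)<.2)
n,lab,stt,cen=cv2.connectedComponentsWithStats(ok.astype(np.uint8))
for i in range(1,n):
    if stt[i,4]>15:w=P[lab==i];print(stt[i,4],w.min(0),w.max(0),cen[i])
go([.595,-.215,.16],8)
E
```

```text
time_s: 13.7
position: [0.5553, -0.0519, 0.0346]
tool_rot: [[-0.301, 0.954, 0.0], [0.954, 0.301, -0.0], [-0.0, 0.0, -1.0]]
ft_force: [-0.6, 0.4, 0.7]
grip_width: 0.0197
gripper_force: 29.7
time_s: 14.08
position: [0.5553, -0.0519, 0.0346]
tool_rot: [[-0.301, 0.954, 0.0], [0.954, 0.301, -0.0], [-0.0, 0.0, -1.0]]
ft_force: [-0.1, -0.2, -0.1]
grip_width: 0.0383
gripper_force: 0.0
time_s: 14.58
position: [0.5558, -0.052, 0.1527]
tool_rot: [[-0.301, 0.954, 0.003], [0.954, 0.301, -0.001], [-0.002, 0.002, -1.0]]
ft_force: [0.4, 0.1, 0.3]
grip_width: 0.0384
gripper_force: 0.0
1359 [ 0.7102 -0.3247  0.0501] [ 0.8023 -0.2448  0.1983] [379.3584  76.7013]
146 [ 0.721  -0.1224  0.0511] [ 0.7466 -0.0989  0.1355] [298.6301  83.726 ]
from [ 0.5565 -0.0522  0.1545] yaw 17.512420770533506 rows 5 t 14.625 d [ 0.0385 -0.1628  0.0055] w [0.2951 0.1709 9.5119]
[[[-0.834,-0.061,-0.025],[0.012,0.007,0.38]],[[-0.836,-0.034,-0.025],[0.012,0.007,0.38]],[[-0.836,-0.006,-0.026],[0.012,0.007,0.38]],[[-0.836,0.022,-0.026],[0.012,0.007,0.38]],[[-0.835,0.05,-0.027],[0.012,0.007,0.38]]]
```

```bash
python3 - <<'E'
from h import *
go([.588,-.265,.19],6,start=([.5555,-.052,.151],17.5))
E
```

```text
from [ 0.5555 -0.052   0.151 ] yaw 17.5 rows 6 t 14.625 d [ 0.0325 -0.213   0.039 ] w [ 0.   0.  11.5]
[[[-0.887,-0.138,-0.163],[0.0,0.0,0.383]],[[-0.891,-0.108,-0.163],[0.0,0.0,0.383]],[[-0.894,-0.078,-0.163],[0.0,0.0,0.383]],[[-0.896,-0.048,-0.163],[0.0,0.0,0.383]],[[-0.898,-0.018,-0.163],[0.0,0.0,0.383]],[[-0.898,0.012,-0.163],[0.0,0.0,0.383]]]
```

```bash
python3 -m pendant '[[[-0.89,-0.14,-0.16],[0,0,0.38]],[[-0.89,-0.11,-0.16],[0,0,0.38]],[[-0.89,-0.08,-0.16],[0,0,0.38]],[[-0.9,-0.05,-0.16],[0,0,0.38]],[[-0.9,-0.02,-0.16],[0,0,0.38]],[[-0.9,0.01,-0.16],[0,0,0.38]],[[0,0,0],[0,0,0]],[[0,0,0],[0,0,0]]]' 0.6
python3 - <<'E'
from h import *
st();c=get_image("wrist");P=world(c);cv2.imwrite("pics/w4.png",c["img"]);np.save("P4.npy",P)
for q in["lid","lid_handle","lid_bore_left","lid_bore_right"]:
    print(q,[(np.round(d["point"],4).tolist(),round(d["conf"],2)) for d in landmark_of("wrist",q)[:3]])
O=np.array([.5522,.0038]);a=np.radians(17.5);Q=np.array([[np.cos(a),-np.sin(a)],[np.sin(a),np.cos(a)]])
L=(P[...,:2]-O)@Q;x,y=L[...,0],L[...,1];z=P[...,2]
for yc in(.054,.018,-.018,-.054):
    m=(z>.05)&(z<.075)&(np.hypot(x+.015,y-yc)<.014);print("cap",yc,m.sum(),np.percentile(x[m],[1,99]),np.percentile(y[m],[1,99]),np.median(z[m])) if m.sum()>20 else 0
O=np.array([.592,-.2257]);a=np.radians(4.5);Q=np.array([[np.cos(a),-np.sin(a)],[np.sin(a),np.cos(a)]])
L=(P[...,:2]-O)@Q;x,y=L[...,0],L[...,1]
near=(abs(x)<.08)&(abs(y)<.1)
for nm,lo,hi in(("plate",.012,.018),("rib",.042,.05)):
    m=near&(z>lo)&(z<hi);print(nm,m.sum(),np.percentile(x[m],[.5,2,50,98,99.5]),np.percentile(y[m],[.5,2,98,99.5]),np.median(z[m]))
m=near&(z>.042)&(z<.05);w=P[m][:,:2].astype(np.float32);print(cv2.minAreaRect(w))
m=near&(z>.012)&(z<.018);print(cv2.minAreaRect(P[m][:,:2].astype(np.float32)))
E
```

```text
time_s: 15.62
position: [0.5873, -0.2645, 0.1881]
tool_rot: [[-0.107, 0.994, -0.001], [0.994, 0.107, 0.001], [0.001, -0.001, -1.0]]
ft_force: [0.8, 0.5, -0.1]
grip_width: 0.0514
gripper_force: 0.0
15.625 [ 0.5873 -0.2645  0.1881] [ 0.9943  0.1068 -0.001 ] [ 0.8264  0.4998 -0.0963] 0.05137641977177318 0.0
lid [([0.5938, -0.2287, 0.0015], 0.81)]
lid_handle [([0.6009, -0.224, 0.0274], 0.96)]
lid_bore_left [([0.6414, -0.1862, 0.0091], 0.91)]
lid_bore_right [([0.6487, -0.2546, 0.0049], 0.66)]
plate 9047 [-0.0409 -0.0396 -0.0047  0.0506  0.0546] [-0.0729 -0.0704  0.0728  0.0747] 0.01527346511347244
rib 776 [-0.0009 -0.0005  0.0055  0.0116  0.0122] [-0.0303 -0.0292  0.0306  0.0316] 0.04671412413626616
((0.5978527665138245, -0.22475828230381012), (0.01197072397917509, 0.06222744658589363), 6.643766403198242)
((0.5990922451019287, -0.2242583930492401), (0.09870059043169022, 0.14878122508525848), 6.198250770568848)
```

View pics/w4.png

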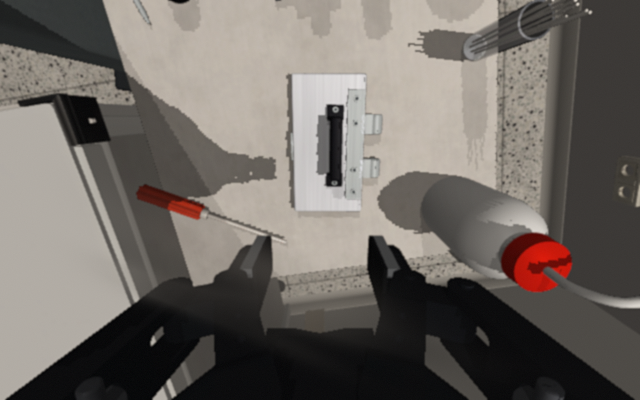

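The view shows the lid's black grip at (334,145), the leaf strip just right of it at (355,145) and the knuckles at (372,125) and (370,167). The leaf's height matters for finger clearance.

```bash
python3 - <<'E'
from h import *
P=np.load("P4.npy");O=np.array([.5979,-.2248]);a=np.radians(6.4);Q=np.array([[np.cos(a),-np.sin(a)],[np.sin(a),np.cos(a)]])
L=(P[...,:2]-O)@Q;x,y=L[...,0],L[...,1];z=P[...,2]
for lo,hi in((-.06,-.035),(-.01,.01),(.015,.03),(.035,.06)):
    print((lo,hi),[(round(b*1e3),round(float(np.median(z[k]))*1e3,1)) for b in np.arange(-.052,.058,.004) for k in[(abs(x-b)<.002)&(y>lo)&(y<hi)] if k.sum()>3])
m=(z>.042)&(z<.05)&(abs(x)<.02)&(abs(y)<.05)
print("rib slope deg",np.degrees(np.polyfit(y[m],x[m],1)[0]))
b=[(np.median(y[k]),np.percentile(x[k],4)) for t in np.arange(-.06,.061,.01) for k in[(abs(y-t)<.004)&(z>.012)&(z<.018)&(abs(x)<.06)]];b=np.array(b);print("front slope",np.degrees(np.polyfit(b[:,0],b[:,1],1)[0]))
k=(z>.012)&(z<.022)&(x>.04)&(x<.06)&(abs(y)<.045);h,e=np.histogram(y[k],np.arange(-.045,.046,.0025));print(list(zip((e*1e3).round(1).tolist(),h.tolist())))
E
```

```text
(-0.06, -0.035) [(-52, -0.0), (-48, 0.1), (-44, 206.5), (-40, 211.6), (-36, 15.1), (-32, 15.2), (-28, 15.1), (-24, 15.2), (-20, 15.1), (-16, 15.1), (-12, 15.1), (-8, 15.9), (-4, 15.5), (0, 15.7), (4, 15.6), (8, 212.4), (12, 16.5), (16, 17.2), (20, 17.3), (24, 244.6), (28, 246.0), (32, 254.7), (36, 265.1), (40, 247.6), (44, 0.0), (48, -0.1), (52, -0.3), (56, -0.2)]
(-0.01, 0.01) [(-52, -0.3), (-48, 15.4), (-44, 15.0), (-40, 15.1), (-36, 15.2), (-32, 15.1), (-28, 15.2), (-24, 15.2), (-20, 15.1), (-16, 14.9), (-12, 15.0), (-8, 15.6), (-4, 46.4), (0, 47.0), (4, 46.7), (8, 15.5), (12, 15.2), (16, 17.2), (20, 17.1), (24, 17.0), (28, 17.1), (32, 14.4), (36, -0.1), (40, -0.3), (44, -0.3), (48, -0.4), (52, -0.3), (56, -0.5)]
(0.015, 0.03) [(-52, -0.0), (-48, 0.2), (-44, 15.1), (-40, 14.9), (-36, 15.3), (-32, 15.1), (-28, 15.2), (-24, 15.1), (-20, 15.0), (-16, 14.9), (-12, 15.0), (-8, 15.5), (-4, 46.5), (0, 47.1), (4, 46.5), (8, 15.3), (12, 15.4), (16, 16.9), (20, 17.1), (24, 17.6), (28, 16.9), (32, 15.4), (36, 14.9), (40, 15.1), (44, 15.9), (48, 15.0), (52, 11.5), (56, -0.1)]
(0.035, 0.06) [(-52, -0.3), (-48, -0.3), (-44, 14.9), (-40, 15.0), (-36, 15.2), (-32, 15.2), (-28, 15.0), (-24, 15.2), (-20, 15.1), (-16, 14.9), (-12, 15.1), (-8, 15.4), (-4, 15.7), (0, 16.0), (4, 15.5), (8, 15.5), (12, 15.3), (16, 16.9), (20, 17.3), (24, 17.1), (28, 17.0), (32, 16.0), (36, -0.3), (40, -0.2), (44, -0.4), (48, -0.1), (52, -0.4), (56, -0.4)]
rib slope deg 0.12128982611148374
front slope 0.5549647162937953
[(-45.0, 0), (-42.5, 0), (-40.0, 0), (-37.5, 0), (-35.0, 17), (-32.5, 18), (-30.0, 19), (-27.5, 21), (-25.0, 19), (-22.5, 17), (-20.0, 20), (-17.5, 23), (-15.0, 10), (-12.5, 0), (-10.0, 0), (-7.5, 0), (-5.0, 0), (-2.5, 0), (0.0, 0), (2.5, 0), (5.0, 0), (7.5, 0), (10.0, 0), (12.5, 9), (15.0, 28), (17.5, 19), (20.0, 19), (22.5, 28), (25.0, 18), (27.5, 27), (30.0, 19), (32.5, 17), (35.0, 0), (37.5, 0), (40.0, 0), (42.5, 0)]
```

```bash
python3 - <<'E'
from h import *
go([.5988,-.2268,.07],6.2)
go([.5988,-.2268,.021],6.2,2,start=([.5988,-.2268,.07],6.2))
E
```

```text
from [ 0.5876 -0.2644  0.1889] yaw 6.167183708271344 rows 4 t 15.875 d [ 0.0112  0.0376 -0.1189] w [-0.0068 -0.0079 -0.0328]
[[[0.226,0.095,0.743],[-0.0,-0.0,-0.002]],[[0.226,0.095,0.743],[-0.0,-0.0,-0.002]],[[0.226,0.095,0.743],[-0.0,-0.0,-0.002]],[[0.226,0.095,0.743],[-0.0,-0.0,-0.002]]]
from [ 0.5988 -0.2268  0.07  ] yaw 6.2 rows 2 t 15.875 d [ 0.     0.    -0.049] w [0. 0. 0.]
[[[0.0,0.0,0.612],[0.0,0.0,0.0]],[[0.0,0.0,0.612],[0.0,0.0,0.0]]]
```

```bash
python3 -m pendant '[[[0.23,0.1,0.74],[0,0,0]],[[0.23,0.1,0.74],[0,0,0]],[[0.22,0.09,0.75],[0,0,0]],[[0.22,0.09,0.74],[0,0,0]],[[0,0,0.5],[0,0,0]],[[0,0,0.4],[0,0,0]],[[0,0,0.3],[0,0,0]],[[0,0,0],[0,0,0]]]' 0.4
python3 - <<'E'
from h import *
st()
E
```

```text
time_s: 16.88
position: [0.5986, -0.2277, 0.0216]
tool_rot: [[-0.106, 0.994, -0.001], [0.994, 0.106, 0.001], [0.001, -0.001, -1.0]]
ft_force: [-0.4, -0.2, -0.2]
grip_width: 0.034
gripper_force: 0.0
16.875 [ 0.5986 -0.2277  0.0216] [ 0.9943  0.1063 -0.0009] [-0.4386 -0.1739 -0.1861] 0.034022600970754734 0.0
```

```bash
python3 -m pendant '[[[0,0,0],[0,0,0]],[[0,0,0],[0,0,0]],[[0,0,0],[0,0,0]],[[0,0,0],[0,0,0]]]' 0 80
python3 -m pendant '[[[0,0,-0.5],[0,0,0]],[[0,0,-0.9],[0,0,0]],[[0,0,-1],[0,0,0]],[[0,0,-1],[0,0,0]],[[0,0,0],[0,0,0]],[[0,0,0],[0,0,0]]]'
python3 - <<'E'
from h import *
st();c=get_image("wrist");P=world(c);cv2.imwrite("pics/w5.png",c["img"]);np.save("P5.npy",P)
s=observe();Rt=np.array(s["tool_rot"]);O=np.array(s["position"])
L=(P-O)@np.stack([Rt[:,1],-Rt[:,0]*-1,[0,0,1]],1);np.save("L5.npy",L)
E
```

```text
time_s: 17.38
position: [0.5994, -0.2282, 0.0231]
tool_rot: [[-0.106, 0.994, 0.002], [0.994, 0.106, -0.001], [-0.001, 0.002, -1.0]]
ft_force: [0.8, 0.7, 6.1]
grip_width: 0.0103
gripper_force: 79.3
time_s: 18.12
position: [0.598, -0.2273, 0.1561]
tool_rot: [[-0.106, 0.994, -0.003], [0.994, 0.106, 0.002], [0.002, -0.003, -1.0]]
ft_force: [0.3, -0.1, -4.8]
grip_width: 0.0103
gripper_force: 78.5
18.125 [ 0.598  -0.2273  0.1561] [ 0.9943  0.1063 -0.0029] [ 0.2603 -0.1423 -4.7556] 0.010312878569272621 78.49518299102783
```

View pics/w5.png

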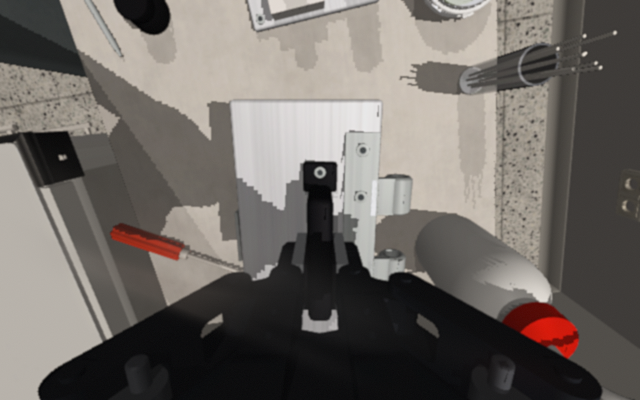

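The lid is held: its grip's end is at (320,173) and its visible knuckles are at (396,195) and (390,262). Next, its offset and tilt in the hand.

```bash
python3 - <<'E'
from h import *
L=np.load("L5.npy");x,y,z=L[...,0],L[...,1],L[...,2]
b=(abs(x+.02)<.04)&(abs(y)<.08)&(z>-.03)&(z<.01)
m=(x>-.045)&(x<-.015)&(y>.01)&(y<.07)&(z<.005)&(z>-.02)
m|=(x>.01)&(x<.015)&(y>.04)&(y<.07)&(z<.005)&(z>-.02)
A=np.c_[x[m],y[m],np.ones(m.sum())];s,*_=np.linalg.lstsq(A,z[m],rcond=None);print("plane slopes deg",np.degrees(s[:2]),"z0",s[2],m.sum(),np.std(z[m]-A@s))
p=(z>-.015)&(z<.003)&(abs(x)<.07)&(abs(y)<.1)
e=np.array([(t,np.percentile(x[k],2)) for t in np.arange(0,.07,.005) for k in[p&(abs(y-t)<.003)] if k.sum()>20]);print("front",e[:,1],np.degrees(np.polyfit(e[:,0],e[:,1],1)[0]))
e=np.array([(t,np.percentile(y[k],99)) for t in np.arange(-.04,.03,.005) for k in[p&(abs(x-t)<.003)] if k.sum()>20]);print("left",e[:,1],np.degrees(np.polyfit(e[:,0],e[:,1],1)[0]))
k=p&(x>.037)&(x<.058);print("kn",np.percentile(z[k],[50,95]))
for lo,hi in((0,.05),(-.05,0)):
    kk=k&(y>lo)&(y<hi)
    if kk.sum()>5:print(kk.sum(),np.percentile(y[kk],[1,50,99]),"x top",np.mean(x[kk&(z>np.percentile(z[kk],60))]),np.percentile(x[kk],[1,99]),"z",np.percentile(z[kk],95))
r=(z>.018)&(z<.035)&(abs(x)<.015)&(y>.01)&(y<.06);print("rib",np.percentile(x[r],[2,98]),np.percentile(y[r],[98,99.5]),np.median(z[r]))
E
```

```text
plane slopes deg [0.7749 0.1757] z0 -0.00721257060231499 6706 0.0007004302783511914
front [-0.0481 -0.0479 -0.0476 -0.0477 -0.0463 -0.045  -0.045  -0.0449 -0.045
 -0.045  -0.045  -0.0451 -0.0451 -0.0451 -0.0451] 2.6654501422844503
left [0.0779 0.0778 0.0779 0.0779 0.0779 0.0779 0.0779 0.078  0.0779 0.0774
 0.0774 0.0774 0.0774 0.0774 0.0769] -0.6651813233841208
kn [-0.0076 -0.0063]
800 [0.0174 0.0286 0.038 ] x top 0.04212692546948218 [0.0371 0.0498] z -0.006214077655476118
381 [-0.0238 -0.0136 -0.0096] x top 0.04171435903884796 [0.0372 0.0499] z -0.006594522750947351
rib [-0.0122  0.0095] [0.0353 0.0355] 0.024129774493508616
```

```bash
python3 - <<'E'
from h import *
go([.5506,.0023,.135],18.4)
E
```

```text
from [ 0.598  -0.2273  0.1558] yaw 6.10459574078875 rows 6 t 18.175 d [-0.0474  0.2296 -0.0208] w [ -0.1782  -0.1692 -12.2956]
[[[0.972,-0.094,0.089],[-0.006,-0.006,-0.41]],[[0.975,-0.059,0.089],[-0.006,-0.006,-0.41]],[[0.976,-0.025,0.088],[-0.006,-0.006,-0.41]],[[0.977,0.01,0.088],[-0.006,-0.006,-0.41]],[[0.976,0.045,0.088],[-0.006,-0.006,-0.41]],[[0.974,0.08,0.087],[-0.006,-0.006,-0.41]]]
```

```bash
python3 -m pendant '[[[0.73,-0.07,0.06],[0,0,-0.31]],[[0.73,-0.05,0.06],[0,0,-0.31]],[[0.73,-0.03,0.06],[0,0,-0.31]],[[0.73,-0.01,0.07],[0,0,-0.3]],[[0.73,0.01,0.07],[0,0,-0.31]],[[0.73,0.02,0.07],[0,0,-0.31]],[[0.73,0.04,0.07],[0,0,-0.3]],[[0.73,0.06,0.06],[0,0,-0.31]]]'
python3 -m pendant '[[[0,0,0],[0,0,0]],[[0,0,0],[0,0,0]],[[0,0,0],[0,0,0]]]'
cat > rel.py <<'E'
from h import *
st();c=get_image("wrist");P=world(c);s=observe();Rt=np.array(s["tool_rot"]);O=np.array(s["position"])
import sys;cv2.imwrite(sys.argv[1],c["img"])
yw=np.arctan2(Rt[1,1],Rt[0,1]);print("yaw",np.degrees(yw),Rt[2])
Q=np.array([[np.cos(yw),-np.sin(yw)],[np.sin(yw),np.cos(yw)]])
L=(P[...,:2]-O[:2])@Q;x,y=L[...,0],L[...,1];z=P[...,2];np.save("P6.npy",np.dstack([x,y,z]))
zl=O[2]-.0072
def kn(nm,m):
    if m.sum()>30:print(nm,m.sum(),"y",np.percentile(y[m],[1,50,99]),"x",np.percentile(x[m],[2,50,98]),"xtop",x[m][z[m]>np.percentile(z[m],70)].mean(),"z",np.percentile(z[m],[50,97]))
X=(x>.036)&(x<.06)
for lo,hi in((.01,.06),(-.05,.005)):kn("lid",X&(z>zl-.006)&(z<zl+.004)&(y>lo)&(y<hi))
for lo,hi in((.035,.075),(-.02,.025)):kn("rack",(x>.03)&(x<.06)&(z>.08)&(z<min(.09,zl-.004))&(y>lo)&(y<hi))
# plate edges of rack base, front and left
m=(z>.003)&(z<.012)&(abs(x)<.09)&(y<.1)
e=np.array([(t,np.percentile(x[k],2)) for t in np.arange(.0,.07,.005) for k in[m&(abs(y-t)<.003)] if k.sum()>10])
if len(e)>3:print("rack front",e[:,1],np.degrees(np.polyfit(e[:,0],e[:,1],1)[0]))
k=m&(x>-.05)&(x<.04);print("rack left edge",np.percentile(y[k],[98,99.5]) if k.sum()>20 else 0)
p=(abs(z-zl)<.004)&(x<-.015)&(x>-.06)&(abs(y)<.1)
e=np.array([(t,np.percentile(x[k],2)) for t in np.arange(.025,.07,.005) for k in[p&(abs(y-t)<.003)] if k.sum()>10]);print("lid front",e[:,1],np.degrees(np.polyfit(e[:,0],e[:,1],1)[0]) if len(e)>2 else 0,"left",np.percentile(y[p],99.5))
k=p&(y>.02);A=np.c_[x[k],y[k],np.ones(k.sum())];print("lid tilt",np.degrees(np.linalg.lstsq(A,z[k],rcond=None)[0][:2]))
E
python3 rel.py pics/w6.png
```

```text
time_s: 19.18
position: [0.55, 0.0023, 0.1355]
tool_rot: [[-0.316, 0.949, -0.003], [0.949, 0.316, 0.001], [0.002, -0.003, -1.0]]
ft_force: [0.6, -0.1, -3.9]
grip_width: 0.0105
gripper_force: 78.5
time_s: 19.55
position: [0.5511, 0.0004, 0.1369]
tool_rot: [[-0.315, 0.949, -0.001], [0.949, 0.315, -0.0], [0.0, -0.001, -1.0]]
ft_force: [-0.1, 0.7, -3.3]
grip_width: 0.0105
gripper_force: 78.4
19.55 [0.5511 0.0004 0.1369] [ 0.9492  0.3146 -0.0006] [-0.0993  0.7045 -3.3066] 0.01045025687296489 78.44559788703918
yaw 18.339660872909523 [ 0.0001 -0.0004 -1.    ]
lid 872 y [0.0177 0.0287 0.0383] x [0.0362 0.0421 0.0495] xtop 0.041991132177634484 z [0.1291 0.1306]
lid 411 y [-0.0236 -0.0137 -0.0093] x [0.0362 0.0412 0.0494] xtop 0.04161342765607359 z [0.1289 0.1305]
rack 466 y [0.0414 0.0524 0.0628] x [0.0399 0.0444 0.0501] xtop 0.04311995261329523 z [0.0843 0.0858]
rack 140 y [-0.0069 -0.0022  0.0018] x [0.0398 0.044  0.0499] xtop 0.04280059926995373 z [0.0843 0.0859]
rack left edge 0
lid front [-0.0461 -0.0461 -0.0461 -0.0461 -0.046  -0.0461 -0.0461 -0.046  -0.0462] 0.01791322335950784 left 0.07871030648259886
lid tilt [ 0.2367 -0.1098]
```

View pics/w6.png

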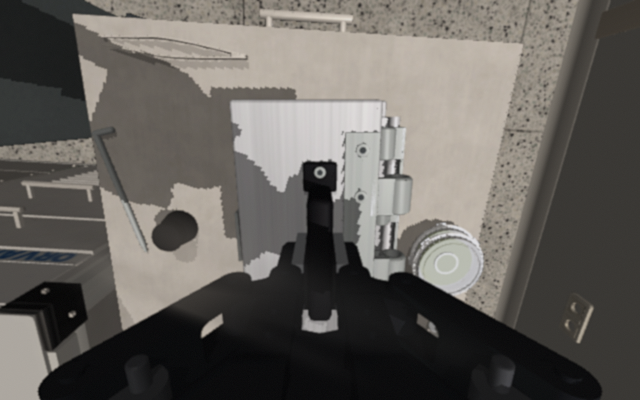

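The view shows the lid over the rack. The rack's left knuckle is at (391,137), and the lid's knuckles at (396,195) and (388,262) line up with the gaps. The numbers say y is centred and +x needs about 1 mm.

```bash
python3 -m pendant '[[[0,0.03,0.22],[0,0,0]],[[0,0,0.22],[0,0,0]],[[0,0,0.16],[0,0,0]],[[0,0,0],[0,0,0]],[[0,0,0],[0,0,0]],[[0,0,0],[0,0,0]]]'
python3 rel.py pics/w7.png
```

```text
time_s: 20.35
position: [0.5523, 0.0016, 0.1136]
tool_rot: [[-0.316, 0.949, 0.001], [0.949, 0.316, -0.0], [-0.0, 0.0, -1.0]]
ft_force: [0.3, 0.3, -3.8]
grip_width: 0.0108
gripper_force: 78.5
20.35 [0.5523 0.0016 0.1136] [0.9488 0.3158 0.0005] [ 0.3368  0.2616 -3.811 ] 0.010843738718449117 78.47985506057739
yaw 18.409678043772242 [-0.0003  0.0005 -1.    ]
lid 867 y [0.0178 0.0289 0.0383] x [0.0363 0.0422 0.0496] xtop 0.0420264440854782 z [0.1059 0.1074]
lid 418 y [-0.0232 -0.0138 -0.0094] x [0.0362 0.0412 0.0495] xtop 0.04154189459890332 z [0.1057 0.1073]
rack 801 y [0.041  0.0521 0.0625] x [0.0356 0.0412 0.0485] xtop 0.041689586455489334 z [0.084  0.0858]
rack 488 y [-0.0072  0.0018  0.0099] x [0.0356 0.0412 0.0486] xtop 0.041554854648700436 z [0.0841 0.0858]
rack left edge 0
lid front [-0.0461 -0.0461 -0.0462 -0.0459 -0.046  -0.0461 -0.0461 -0.046  -0.0461] 0.04655366082790704 left 0.07871524969537098
lid tilt [ 0.3287 -0.1436]
```

```bash
python3 -m pendant '[[[0,0,0.15],[0,0,0]],[[0,0,0.15],[0,0,0]],[[0,0,0.13],[0,0,0]],[[0,0,0],[0,0,0]],[[0,0,0],[0,0,0]]]'
python3 - <<'E'
from h import *
st()
E
```

```text
time_s: 21.02
position: [0.5523, 0.0016, 0.0962]
tool_rot: [[-0.316, 0.949, 0.0], [0.949, 0.316, -0.0], [-0.0, 0.0, -1.0]]
ft_force: [0.4, 0.4, -4.4]
grip_width: 0.0101
gripper_force: 78.5
21.025 [0.5523 0.0016 0.0962] [0.9488 0.3157 0.0001] [ 0.4305  0.4488 -4.4059] 0.010086548380988995 78.4806740283966
```

```bash
Z='[[[0,0,0.03],[0,0,0]],[[0,0,0],[0,0,0]],[[0,0,0],[0,0,0]]]'; python3 -m pendant '[[[0,0,0.05],[0,0,0]],[[0,0,0],[0,0,0]],[[0,0,0],[0,0,0]]]' | grep -E 'pos|ft'
python3 -m pendant '[[[0,0,0.025],[0,0,0]],[[0,0,0],[0,0,0]],[[0,0,0],[0,0,0]]]' | grep -E 'pos|ft'
```

```text
position: [0.5522, 0.0016, 0.0942]
ft_force: [0.7, 0.7, -3.5]
position: [0.5522, 0.0016, 0.0931]
ft_force: [-0.6, 0.4, -3.4]
```

```bash
python3 -m pendant '[[[0,0,0.02],[0,0,0]],[[0,0,0],[0,0,0]],[[0,0,0],[0,0,0]]]' | grep -E 'pos|ft'
python3 -m pendant '[[[0,0,0.02],[0,0,0]],[[0,0,0],[0,0,0]],[[0,0,0],[0,0,0]]]' | grep -E 'pos|ft'
```

```text
position: [0.5522, 0.0016, 0.0925]
ft_force: [-2.0, 0.1, -0.8]
position: [0.5522, 0.0015, 0.0922]
ft_force: [-4.4, -1.2, 4.5]
```

```bash
python3 -m pendant '[[[0,-0.015,0],[0,0,0]],[[0,0,0],[0,0,0]],[[0,0,0],[0,0,0]]]' | grep -E 'pos|ft|rot'
python3 -m pendant '[[[0,-0.01,0.01],[0,0,0]],[[0,0,0],[0,0,0]],[[0,0,0],[0,0,0]]]' | grep -E 'pos|ft'
python3 - <<'E'
from h import *
print(observe()["wrist_torque"])
E
```

```text
position: [0.5518, 0.0013, 0.0919]
tool_rot: [[-0.316, 0.949, 0.001], [0.949, 0.316, -0.0], [-0.0, 0.001, -1.0]]
ft_force: [-2.8, -0.6, 4.9]
position: [0.5514, 0.0012, 0.0915]
ft_force: [-2.9, -0.4, 5.2]
[0.0291 0.0835 0.0509]
```

```bash
python3 -m pendant '[[[0,-0.015,0.005],[0,0,0]],[[0,0,0],[0,0,0]],[[0,0,0],[0,0,0]]]' | grep -E 'pos|ft'
python3 -m pendant '[[[0,-0.015,0.005],[0,0,0]],[[0,0,0],[0,0,0]],[[0,0,0],[0,0,0]]]' | grep -E 'pos|ft'
python3 rel.py pics/w8.png
```

```text
position: [0.5514, 0.0011, 0.0914]
ft_force: [-0.5, 0.7, 5.7]
position: [0.5513, 0.0011, 0.0913]
ft_force: [4.7, 3.5, 4.8]
24.025 [0.5513 0.0011 0.0913] [0.9489 0.3157 0.0032] [4.6753 3.4696 4.7908] 0.010431262411930911 79.77476477622986
yaw 18.40592299485273 [-0.0008  0.0031 -1.    ]
lid 2124 y [0.0105 0.037  0.0595] x [0.0362 0.0421 0.0502] xtop 0.04267433622349846 z [0.0839 0.0857]
lid 872 y [-0.0226 -0.0066  0.0048] x [0.0362 0.0418 0.0502] xtop 0.0425592689707175 z [0.0838 0.0854]
rack left edge [0.0836 0.0836]
lid front [-0.046  -0.0458 -0.0458 -0.0459 -0.0459 -0.0458 -0.0459 -0.0459 -0.0458] 0.019107472410378096 left 0.07820521206426492
lid tilt [ 0.899 -0.079]
```

```bash
python3 -m pendant '[[[0,0.012,-0.008],[0,0,0]],[[0,0,0],[0,0,0]],[[0,0,0],[0,0,0]]]' | grep -E 'pos|ft|rot'
python3 rel.py pics/w9.png; python3 - <<'E'
from h import *
print(observe()["wrist_torque"])
L=np.load("P6.npy");x,y,z=L[...,0],L[...,1],L[...,2]
k=(z>.081)&(z<.089)&(x>.037)&(x<.05)
for t in np.arange(-.03,.066,.0015):
    m=k&(abs(y-t)<.00075);print(round(t*1e3,1),m.sum(),round(float(np.percentile(z[m],90)),4) if m.sum()>3 else '',round(float(x[m].mean()),4) if m.sum()>3 else '',end=' | ')
E
```

```text
position: [0.5512, 0.0011, 0.0913]
tool_rot: [[-0.316, 0.949, 0.002], [0.949, 0.316, 0.0], [-0.001, 0.002, -1.0]]
ft_force: [4.6, 1.7, 4.5]
24.45 [0.5512 0.0011 0.0913] [0.9489 0.3157 0.0018] [4.5976 1.6728 4.5332] 0.010498164939051775 79.78793978691101
yaw 18.40104682164174 [-0.0007  0.0019 -1.    ]
lid 2115 y [0.0106 0.0369 0.0596] x [0.0363 0.0421 0.0501] xtop 0.04242291236696993 z [0.0839 0.0857]
lid 860 y [-0.0224 -0.0066  0.0048] x [0.0363 0.0416 0.05  ] xtop 0.04251159704174147 z [0.0838 0.0855]
rack left edge [0.0836 0.0837]
lid front [-0.046  -0.0459 -0.046  -0.046  -0.0458 -0.0459 -0.0459 -0.0459 -0.0459] 0.0730775925552809 left 0.07824097096755449
lid tilt [ 0.8591 -0.0819]
[ 0.6599 -1.2602  0.0657]
-30.0 0   | -28.5 0   | -27.0 0   | -25.5 0   | -24.0 4 0.0839 0.0387 | -22.5 9 0.0843 0.0381 | -21.0 8 0.0846 0.0385 | -19.5 15 0.0842 0.0385 | -18.0 30 0.0847 0.0423 | -16.5 46 0.0849 0.0426 | -15.0 47 0.0851 0.0427 | -13.5 39 0.0849 0.0433 | -12.0 49 0.0851 0.0424 | -10.5 74 0.0848 0.0427 | -9.0 25 0.0844 0.0422 | -7.5 6 0.0831 0.0418 | -6.0 35 0.085 0.0427 | -4.5 44 0.0851 
[... 371 characters left out ...]
21.0 59 0.0849 0.0431 | 22.5 53 0.0852 0.0428 | 24.0 56 0.0853 0.0429 | 25.5 57 0.0853 0.0427 | 27.0 51 0.0851 0.043 | 28.5 61 0.0847 0.043 | 30.0 60 0.0853 0.0427 | 31.5 55 0.0849 0.043 | 33.0 58 0.0854 0.0428 | 34.5 60 0.0852 0.0429 | 36.0 59 0.0853 0.0427 | 37.5 63 0.0849 0.0429 | 39.0 18 0.0839 0.0424 | 40.5 13 0.084 0.042 | 42.0 54 0.0847 0.0426 | 43.5 66 0.0854 0.0423 | 45.0 65 0.0852 0.0427 | 46.5 65 0.0854 0.0428 | 48.0 67 0.0852 0.0427 | 49.5 61 0.0855 0.0423 | 51.0 68 0.0853 0.0427 | 52.5 70 0.0853 0.043 | 54.0 68 0.0853 0.0425 | 55.5 69 0.0855 0.0427 | 57.0 71 0.0855 0.0427 | 58.5 70 0.0852 0.0428 | 60.0 70 0.0854 0.0427 | 61.5 70 0.0849 0.0426 | 63.0 19 0.0839 0.0418 | 64.5 0   |
```

View pics/w9.png

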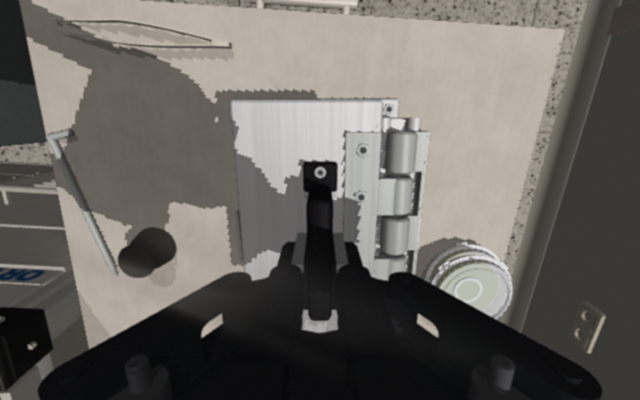

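The lid is seated: the five knuckles form one line at column ~400 (rows 110–270), with gaps at rows 177 and 217. A little more relaxing will make it level and low in force.

```bash
python3 -m pendant '[[[0,0.01,-0.01],[0,0,0]],[[0,0,0],[0,0,0]],[[0,0,0],[0,0,0]]]' | grep -E 'pos|ft|rot'
python3 -m pendant '[[[0,0.01,-0.005],[0,0,0]],[[0,0,0],[0,0,0]],[[0,0,0],[0,0,0]],[[0,0,0],[0,0,0]]]' | grep -E 'pos|ft|rot'
python3 rel.py pics/w10.png | grep -E 'lid|yaw'; python3 - <<'E'
from h import *
print(observe()["wrist_torque"])
L=np.load("P6.npy");x,y,z=L[...,0],L[...,1],L[...,2]
k=(z<.01)&(z>-.01)&(abs(x)<.3)&(abs(y)<.3)
A=np.c_[x[k],y[k],np.ones(k.sum())];print("table tilt",np.degrees(np.linalg.lstsq(A,z[k],rcond=None)[0][:2]),k.sum())
for lo,hi in((-.03,-.0095),(-.006,.012),(.02,.037),(.044,.06)):
    m=(z>.081)&(z<.089)&(x>.037)&(x<.05)&(y>lo)&(y<hi);print(lo,np.percentile(z[m],90),x[m].mean())
E
```

```text
position: [0.5513, 0.0011, 0.0914]
tool_rot: [[-0.316, 0.949, 0.001], [0.949, 0.316, -0.0], [-0.0, 0.001, -1.0]]
ft_force: [4.0, 2.2, 3.3]
position: [0.5513, 0.0012, 0.0915]
tool_rot: [[-0.316, 0.949, -0.0], [0.949, 0.316, -0.0], [-0.0, -0.0, -1.0]]
ft_force: [4.8, 0.2, 0.1]
yaw 18.403428047219453 [-0.0002 -0.     -1.    ]
lid 2075 y [0.0105 0.0369 0.0596] x [0.0362 0.0421 0.0496] xtop 0.0425402045387054 z [0.084  0.0857]
lid 858 y [-0.0226 -0.0064  0.0047] x [0.0362 0.0415 0.0499] xtop 0.04231718836438261 z [0.0839 0.0855]
lid front [-0.0458 -0.0458 -0.0459 -0.0459 -0.046  -0.046  -0.0458 -0.0459 -0.0459] -0.0889871252602835 left 0.07819436333704914
lid tilt [ 0.5071 -0.0602]
[ 0.178  -1.1286  0.0005]
table tilt [-0.0898 -0.0078] 99973
-0.03 0.08506782319321302 0.042288679243054954
-0.006 0.08536209983546844 0.04264098037929604
0.02 0.08519111144360726 0.042837309802484784
0.044 0.08537909086000492 0.042708077843605606
```

```bash
python3 -m pendant '[[[0,0.015,0],[0,0,0]],[[0,0,0],[0,0,0]],[[0,0,0],[0,0,0]],[[0,0,0],[0,0,0]]]' | grep -E 'pos|ft|rot|force'
python3 rel.py pics/w11.png | grep -E 'tilt'; python3 - <<'E'
from h import *
s=observe();print(s["ft_force"],s["wrist_torque"])
L=np.load("P6.npy");x,y,z=L[...,0],L[...,1],L[...,2]
for lo,hi in((-.03,-.0095),(-.006,.012),(.02,.037),(.044,.06)):
    m=(z>.081)&(z<.089)&(x>.037)&(x<.05)&(y>lo)&(y<hi);print(lo,np.percentile(z[m],90),x[m].mean())
c=get_image("top");P=world(c);d=P[...,:2]-[.5522,.0038]
for q in("hinge_pin","loupe","screwdriver"):print(q,[np.round(t["point"],3).tolist() for t in landmark_of("top",q)[:1]])
E
```

```text
position: [0.5514, 0.0013, 0.0916]
tool_rot: [[-0.316, 0.949, -0.001], [0.949, 0.316, -0.0], [0.0, -0.001, -1.0]]
ft_force: [-1.1, -3.4, 3.8]
gripper_force: 79.6
lid tilt [ 0.6131 -0.0815]
[-1.2558 -3.2721  3.6199] [-0.4993 -0.0189 -0.0143]
-0.03 0.08500510803739601 0.042259999792664885
-0.006 0.0853662204208967 0.04267970401717634
0.02 0.08518969470236057 0.042805293419607586
0.044 0.08539764762416581 0.042613368250234186
hinge_pin [[0.363, -0.063, 0.0]]
loupe [[0.426, -0.087, 0.001]]
screwdriver [[0.467, -0.324, -0.001]]
```

```bash
python3 -c "
from rig import *
print(close_job(),observe()['time_s'])"
```

```text
the job is handed in; nothing more can be done
the job is handed in; nothing more can be done
```

The job is handed in: both loose vials went into the empty wells (well 4's not re-imaged after release), and the gripper is holding the lid seated on the rack, within about 0.5° of level. Its knuckle tops line up with the rack's to about 0.5 mm, ready for the pin; the pin, loupe and screwdriver are where they lay.

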